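Dock the landing tray, then turn the spice carousel to the marked jar and hold it

TASK

Slide the loose wooden tray up against the red-marked front of the spice carousel's stand, so that its edge closes the gap flush, square and roughly centred on the red mark. Then turn the carousel by the black knob on top until the jar with the black cap and yellow dot stands exactly at the front, behind the red mark. Finish while still gripping the knob, holding the turntable still (do not let go), and leave the mug, the tin and the glass where they are.

Things in the scene. Friction and masses are not known exactly. Their poses are not given: they have to be found in the camera images.
- stand: fixed square wooden foot of the carousel, 210 x 210 x 15 mm high, origin at the centre of its underside. Its -x axis points to its front (red mark at mid edge, 105 mm from the origin); z is the turning axis. On it a turntable of radius 98 mm (rim top at z = 30 mm) carries four fixed jars at 90 degree steps: two red caps, one white lid, one black cap (the marked one); jar tops at z = 134 mm
- turntable (a joint): turning angle of the carousel in rad, growing anticlockwise seen from above; turns on without a stop for more than a full turn either way; 0 (or any whole turn) puts the marked jar exactly at the front of the stand. Light friction (about 0.03 N m), no spring, no detents: it stays where it is left.
- knob: black bar-shaped knob fixed on top of the carousel's central post, turning with it: 50 mm long (own x axis), 14 mm thick (own y axis), 40 mm high, upright sides; origin at the middle of its underside, 152 mm above the worktop; the marked jar stands on the knob's own -x side
- knob_mid (a point): centre of the black knob, on the turning axis, 172 mm above the worktop, 20 mm below the knob's top
- dark_jar (a point): centre (half-way up) of the marked spice jar: 41 mm across, 105 mm high, black cap with a yellow dot on top; fixed in its seat, 70 mm from the turning axis
- tray_fin (a point): grasp point on the loose wooden tray's dark steel fin, 40 mm above the tray's underside; axes are the tray's. Tray: 90 mm deep (x), 130 wide (y), 15 high, 0.3 kg, cork pads; its +x edge goes against the stand. Fin: upright, 36 mm long along x, 12 mm thick along y, top 59 mm above the underside; its centre lies mid-width, 60 mm from that edge. Sliding drags with 1 to 5 N
- tray_edge_l (a point): point on the tray's edge face that goes against the stand (+x side), 60 mm to the left (+y) of the middle, half-way up the tray
- tray_edge_r (a point): point on the tray's edge face that goes against the stand (+x side), 60 mm to the right (-y) of the middle, half-way up the tray
- mug_mid (a point): centre of the yellow mug, 94 x 127 x 106 mm, a bystander
- tin_mid (a point): centre of the food tin, 76 mm across, 58 mm high, a bystander
- glass_mid (a point): centre of the drinking glass, 80 mm across, 91 mm high, a bystander

How it is judged (in metres and radians):
On the way, in this order (a step that is already met when the one before it is completed fails the run):
1. the tray lies flush against the front of the stand, centred on the mark (x of tray_edge_l in the frame of stand between -0.1095 and -0.1 m and x of tray_edge_r in the frame of stand between -0.1095 and -0.1 m and y of tray_fin in the frame of stand between -0.018 and 0.018 m and height (world z) of tray_fin between 0.034 and 0.046 m), for 0.3 s.
2. the marked jar stands at the front and the knob is gripped and still (y of dark_jar in the frame of stand between -0.0085 and 0.0085 m and x of dark_jar in the frame of stand below -0.05 m and velocity of joint turntable between -0.08 and 0.08 rad/s and contact force between the fingers and knob above 2 N), for 0.2 s.
At the end, for the whole second after the job is handed in: tray flat, both ends of its edge within 4.5 mm of the stand's front face, its middle within 18 mm of the red mark; marked jar at the front within 8.5 mm (7 degrees) sideways; turntable slower than 0.08 rad/s; fingers press on the knob with over 2 N (all of step 1 and all of step 2); the arm keeps its last pose, push and grip.
It fails at once if the mug is moved by more than 25 mm (distance of mug_mid from where it was at the start of the episode above 0.025 m).
It fails at once if the tin is moved by more than 25 mm (distance of tin_mid from where it was at the start of the episode above 0.025 m).
It fails at once if the glass is moved by more than 25 mm (distance of glass_mid from where it was at the start of the episode above 0.025 m).
It also fails if it takes over 64 s, if anything falls off the work surface, if the arm or the gripper's body presses on something with over 40 N, if the wrist force passes 120 N, or if a joint passes its speed limit or range.

ROBOT

A 6-joint arm with a two-finger parallel gripper is mounted at the origin on a cart in front of the work surface, level with it; the furniture and walls round the work are solid. World frame = base frame: x ahead of the robot, y to its left, z up, the work surface at z = 0. Lengths are in m, angles in degrees, forces in N, time in s.
With the tool pointing down it reaches from about 0.3 to 0.75 m from the base axis. Payload 8.5 kg.
Tool frame: the origin (TCP) lies on the centre line of the jaws, within the pads' length; the fingertips stand 22 mm ahead of it and the grasp point (between the pads) lies 3 mm ahead of it (env.tip_reach is the distance from the TCP to the fingertips, in m); y points along the fingers, z is the direction in which the jaws open and shut, and the axes are right-handed (so a half turn about y gives the same grasp; the last joint's range is limited). The gripper opens to 85 mm and grips with 20 to 120 N. Pads are 22 mm wide; open, the fingers measure 114 mm over their backs; the gripper's body (76 mm by 85 mm) begins 54 mm behind the grasp point. The pads swing forward as they close: fully open they stand 13 mm farther back than shut.
Start: joints at [52.867, 21.807, 74.336, -0, 83.858, -12.336], TCP at [0.231, 0.499, 0.253] pointing down, gripper open.
Joint ranges: [-178.18, 178.18], [-50.72, 133.34], [12.68, 142.11], [-81.47, 261.47], [9.98, 163.14], [-165.26, 165.26]. Speed limits (degrees/s): [136.94, 136.94, 180, 180, 180, 180].

INTERFACE

Orientations are given as a 3x3 rotation matrix whose columns are the frame's x, y, z axes.
In Python, from rig import env, get_image gives the robot as it stands. The module is installed in compiled form; this text tells all that it offers.
- The arm moves only by the tool carry_out, never from a script. Its argument "targets" is a list that holds one entry, the list of rows, each a list of 7 numbers: the closure, from 0 (fully open) to 1 (shut), then the shift along the world's x, y, z in mm, then the turn, a rotation vector about the world's x, y, z in degrees. In form: [[[claw, dx, dy, dz, ax, ay, az], ...]]. A call has 1 to 20 rows; each row is the pose to reach, as a shift and turn from the pose commanded when the call began; what a row does not reach only later rows make up. A row lasts 1/12 s, in which the tool goes at most 41.7 mm and 7.16 degrees, less where a joint would pass 70% of its speed; a pose out of reach is approached as far as the arm can. A call with a gripper value outside its range is refused whole. The fingers move at their own pace and stop on an object; "squeeze" is the grip in N (left out, the last holds). Time passes only in rows, so rows that repeat a pose let the fingers close. It gives the time, the measured TCP pose, the force and the opening at its end, in the units of the state.
- env.observe(): the state, without advancing time (a new reading comes with each control period).
- get_image(name): name is "scene" or "top"; returns a dict with "img" (400x640x3 uint8, red, green, blue), "fx", "fy", "cx", "cy" (pixels), "rvec" (rotation vector, rad) and "tvec" (3), from world to camera coordinates, as OpenCV has them. Camera axes: x right, y down, z forward; pixel columns grow to the right and rows downward; lengths in m; the calibration is good to about 2 mm. A picture is of the moment at which its call begins. There is no depth.
- env.close_job(): hands the job in, once; it reports no verdict.
The state is a dict: "time_s": time; "q": joint angles; "qvel": joint speeds; "joint_efforts": joint torques, N m; "position": TCP position; "tool_rot": TCP orientation; "ft_force": force on the tool from outside, world axes, zero at the start; "wrist_torque": the same for the moment, N m; "grip_width": finger opening in m.
Only numpy, scipy, OpenCV 4.12 (cv2) and the standard library are available. Lean on these libraries where they do the work, as an engineer would, in place of code of your own. Each camera call takes 0.05 s, during which the arm holds its last target.

## Working session

There is one attempt and no reset: what is moved stays moved. The work goes in short steps, Python scripts to look and compute and a tool call to move; the robot and the scene stay as the last step left them, time stands still between calls to the robot, and variables do not carry over. Pictures are saved under pics/ and viewed, and the job is handed in when it is done.

Besides the shell and the picture viewer there is one more tool, called by a JSON object that holds its "name" and its "arguments". carry_out: Moves the arm, as the interface text tells. Its arguments: {"type":"object","properties":{"targets":{"type":"array"},"squeeze":{"type":"number"}},"required":["targets"]}

```bash
mkdir -p pics
python3 - <<'E'
from rig import env,get_image
import cv2
print(env.observe())
for n in("scene","top"):
    d=get_image(n); cv2.imwrite(f"pics/{n}0.png",d["img"][:,:,::-1]); print({k:v for k,v in d.items() if k!="img"})
E
```

```text
{'time_s': 0.0, 'q': array([ 5.28657998e+01,  2.18400167e+01,  7.43845779e+01, -2.74478657e-03,
        8.38558125e+01, -1.23373084e+01]), 'qvel': array([-0.01267079,  0.00063663, -0.15586329,  0.00931761,  0.06042881,
       -0.02628237]), 'joint_efforts': array([-6.06278554e-04, -4.48470211e+01, -2.31278479e+01, -2.02842821e-04,
        4.81228155e-03, -2.32689686e-06]), 'position': array([0.23053964, 0.49906983, 0.2527219 ]), 'tool_rot': array([[ 9.07802294e-01, -8.09218603e-04,  4.19397592e-01],
       [-4.19398297e-01, -1.14755185e-03,  9.07801604e-01],
       [-2.53329461e-04, -9.99999014e-01, -1.38113511e-03]]), 'ft_force': array([-0.17655285,  0.38982287, -0.23953235]), 'wrist_torque': array([-0.0228022 ,  0.03685171, -0.03196222]), 'grip_width': 0.0851557325929053}
{'fx': 476.2105605485845, 'fy': 476.2105605485845, 'cx': 315.736628874919, 'cy': 201.4394103113199, 'rvec': array([ 0.29732767,  2.93042902, -0.87741977]), 'tvec': array([ 0.58518279, -0.00152325,  1.45714164])}
{'fx': 476.69654816159175, 'fy': 476.69654816159175, 'cx': 325.27382980099225, 'cy': 187.4821031354512, 'rvec': array([ 2.1775841 , -2.13237812,  0.12963499]), 'tvec': array([-0.06935201,  0.60845216,  1.41683252])}
```

View pics/scene0.png

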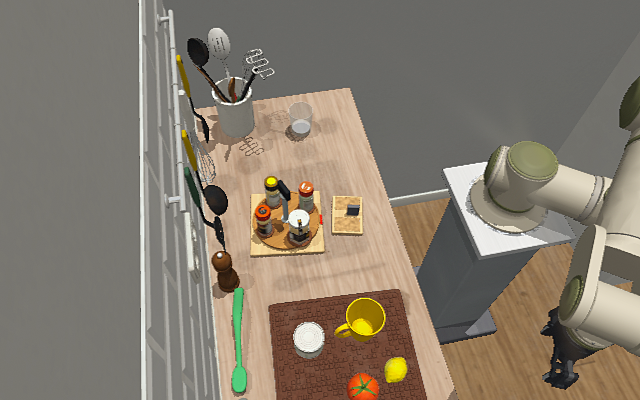

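View pics/top0.png

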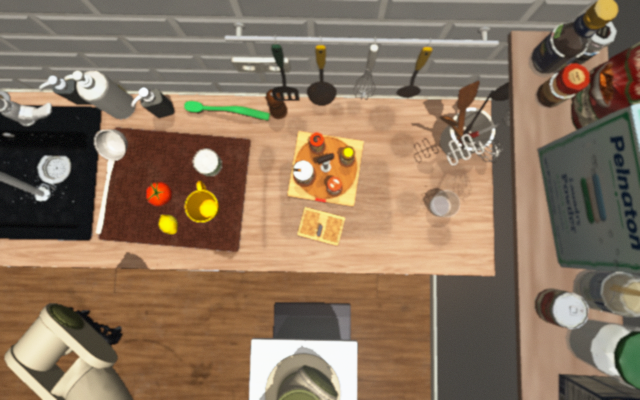

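The scene view shows the stand around px (288,223), the tray at (347,215), and the black knob at (284,190). The top view shows the stand at (326,168), the tray at (321,226), the mug at (200,206), the tin at (207,162) and the glass at (441,203). The yellow dot is at top (347,153). Next I'll zoom in to pick points.

```bash
cat > h.py <<'E'
import numpy as np,cv2
from rig import env,get_image
def ray(d,u,v):
    R,_=cv2.Rodrigues(d["rvec"]); c=-R.T@d["tvec"]
    return c,R.T@np.array([(u-d["cx"])/d["fx"],(v-d["cy"])/d["fy"],1.])
def plane(d,u,v,z):
    c,r=ray(d,u,v); return c+r*(z-c[2])/r[2]
def proj(d,p):
    return cv2.projectPoints(np.array(p,float).reshape(-1,1,3),d["rvec"],d["tvec"],np.array([[d["fx"],0,d["cx"]],[0,d["fy"],d["cy"]],[0,0,1]]),None)[0].reshape(-1,2)
def crop(d,x0,y0,w,h,s,f):
    cv2.imwrite(f,cv2.resize(d["img"][y0:y0+h,x0:x0+w,::-1],None,fx=s,fy=s,interpolation=cv2.INTER_CUBIC))
E
python3 - <<'E'
from h import *
d=get_image("top"); crop(d,275,120,110,135,4.4,"pics/t1.png")
for n,u,v in(("stand",326,168),("tray",321,226)): print(n,plane(d,u,v,0.015))
d=get_image("scene"); crop(d,240,165,140,100,5.6,"pics/s1.png")
E
```

```text
stand [ 0.67383635 -0.05741229  0.015     ]
tray [ 0.49325431 -0.04585311  0.015     ]
```

View pics/t1.png

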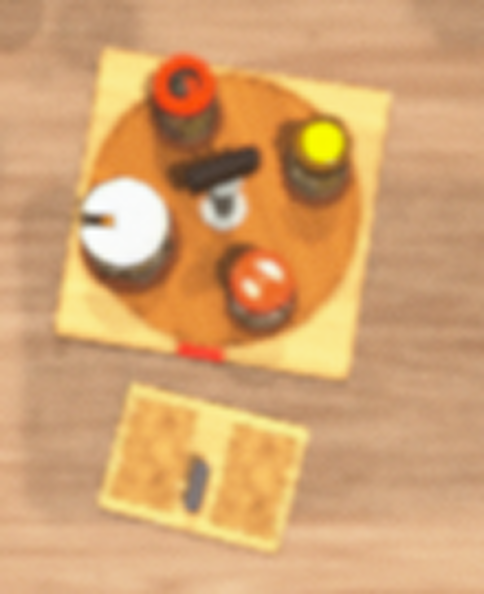

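View pics/s1.png

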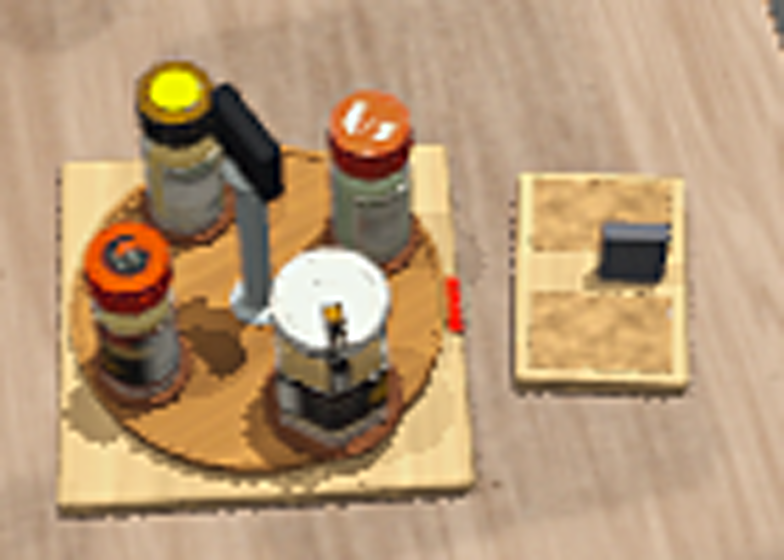

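Top-crop corners, in crop pixels. The stand is at (104,48), (391,93), (348,380), (56,335), and the tray at (132,383), (309,430), (276,552), (99,508). The dot is at (323,143). In the scene crop, the dot is at (175,90).

Run:
```python
from h import *
T=get_image("top");S=get_image("scene")
t=lambda x,y,z:plane(T,(x+.5)/4.4-.5+275,(y+.5)/4.4-.5+120,z)
s=lambda x,y,z:plane(S,(x+.5)/5.6-.5+240,(y+.5)/5.6-.5+165,z)
st=np.array([t(*p,.015) for p in((104,48),(391,93),(348,380),(56,335))])
tr=np.array([t(*p,.015) for p in((132,383),(309,430),(276,552),(99,508))])
st2=np.array([s(*p,.015) for p in((58,500),(62,162),(444,147),(472,483))])
tr2=np.array([s(*p,.015) for p in((517,382),(517,175),(685,177),(686,382))])
def info(n,q):
    c=q.mean(0); a=(q[0]+q[1]-q[2]-q[3])[:2]; b=(q[0]+q[3]-q[1]-q[2])[:2]
    print(n,c.round(4),"L",[np.linalg.norm(q[i]-q[(i+1)%4]).round(4) for i in range(4)],"yaw x",np.degrees(np.arctan2(a[1],a[0])).round(2),"yaw y",(np.degrees(np.arctan2(b[1],b[0]))-90).round(2))
info("stand",st);info("stand2",st2);info("tray",tr);info("tray2",tr2)
print("dot",t(323,143,.135),s(175,90,.135))
print("redmark",t(202,353,.0075), s(454,305,.0075))
print("fin top", t(200,465,.059)," ", t(199,459,.059), t(191,508,.059), 'scene',s(605,225,.059),s(667,228,.059))
print("knob top",t(172,172,.192),t(258,155,.192),"scene",s(218,88,.192),s(275,155,.192))
for n,u,v,z in(("mug",200,206,.05),("tin",207,162,.058),("glass",441,203,.04)):print(n,plane(T,u,v,z))
```

```text
stand [ 0.6739 -0.0564  0.015 ] L [np.float64(0.2076), np.float64(0.2078), np.float64(0.2075), np.float64(0.209)] yaw x -7.69 yaw y -7.77
stand2 [ 0.6758 -0.0541  0.015 ] L [np.float64(0.2049), np.float64(0.2073), np.float64(0.2056), np.float64(0.2073)] yaw x -8.73 yaw y -8.03
tray [ 0.4933 -0.0457  0.015 ] L [np.float64(0.1282), np.float64(0.0878), np.float64(0.1268), np.float64(0.0901)] yaw x -13.72 yaw y -13.18
tray2 [ 0.4948 -0.0425  0.015 ] L [np.float64(0.1286), np.float64(0.091), np.float64(0.1276), np.float64(0.0871)] yaw x -11.83 yaw y -13.7
dot [ 0.70133765 -0.12028813  0.135     ] [ 0.7018061 -0.11927    0.135    ]
redmark [ 0.57458644 -0.04246873  0.0075    ] [ 0.57359629 -0.04505155  0.0075    ]
fin top [ 0.49336698 -0.04360013  0.059     ]   [ 0.4974046  -0.04283208  0.059     ] [ 0.46428448 -0.03817885  0.059     ] scene [ 0.4947542  -0.04636304  0.059     ] [ 0.46388386 -0.03826564  0.059     ]
knob top [ 0.66946645 -0.02399412  0.192     ] [ 0.68135583 -0.07745711  0.192     ] scene [ 0.68427326 -0.07486395  0.192     ] [ 0.66461553 -0.03189978  0.192     ]
mug [0.54417569 0.31960798 0.05      ]
tin [0.67763108 0.303427   0.058     ]
glass [ 0.56938298 -0.40843864  0.04      ]
```

{"name": "carry_out", "arguments": {"targets": [[[0,248.5,-540,-50,0,0,11.5],[0,248.5,-540,-50,0,0,11.5],[0,248.5,-540,-50,0,0,11.5],[0,248.5,-540,-50,0,0,11.5],[0,248.5,-540,-50,0,0,11.5],[0,248.5,-540,-50,0,0,11.5],[0,248.5,-540,-50,0,0,11.5],[0,248.5,-540,-50,0,0,11.5],[0,248.5,-540,-50,0,0,11.5],[0,248.5,-540,-50,0,0,11.5],[0,248.5,-540,-50,0,0,11.5],[0,248.5,-540,-50,0,0,11.5],[0,248.5,-540,-50,0,0,11.5],[0,248.5,-540,-50,0,0,11.5],[0,248.5,-540,-50,0,0,11.5],[0,248.5,-540,-50,0,0,11.5],[0,248.5,-540,-50,0,0,11.5],[0,248.5,-540,-50,0,0,11.5],[0,248.5,-540,-50,0,0,11.5],[0,248.5,-540,-50,0,0,11.5]]]}}

```text
time_s: 1.97
position: [0.4788, -0.0396, 0.2036]
tool_rot: [[0.974, 0.0, 0.228], [-0.228, -0.0, 0.974], [0.0, -1.0, 0.0]]
ft_force: [-0.3, 0.2, 0.0]
grip_width: 0.0854
```

{"name": "carry_out", "arguments": {"targets": [[[0,0,0,-40,0,0,0],[0,0,0,-80,0,0,0],[0,0,0,-115,0,0,0],[0,0,0,-135,0,0,0],[0,0,0,-148,0,0,0],[0,0,0,-158,0,0,0],[0,0,0,-158,0,0,0],[0,0,0,-158,0,0,0]]]}}

```text
time_s: 2.63
position: [0.4791, -0.0402, 0.0455]
tool_rot: [[0.973, -0.0, 0.229], [-0.229, 0.0, 0.973], [-0.0, -1.0, 0.0]]
ft_force: [-1.3, 0.1, 0.4]
grip_width: 0.0855
```

Run:
```python
from h import *
S=get_image("scene");T=get_image("top")
crop(S,240,145,160,120,5,"pics/s2.png");print(env.tip_reach,env.observe()['position'],env.observe()['ft_force'])
```

```text
0.022 [ 0.47954734 -0.04050729  0.04618116] [ 0.65879557  0.52650794 -0.08312607]
```

View pics/s2.png

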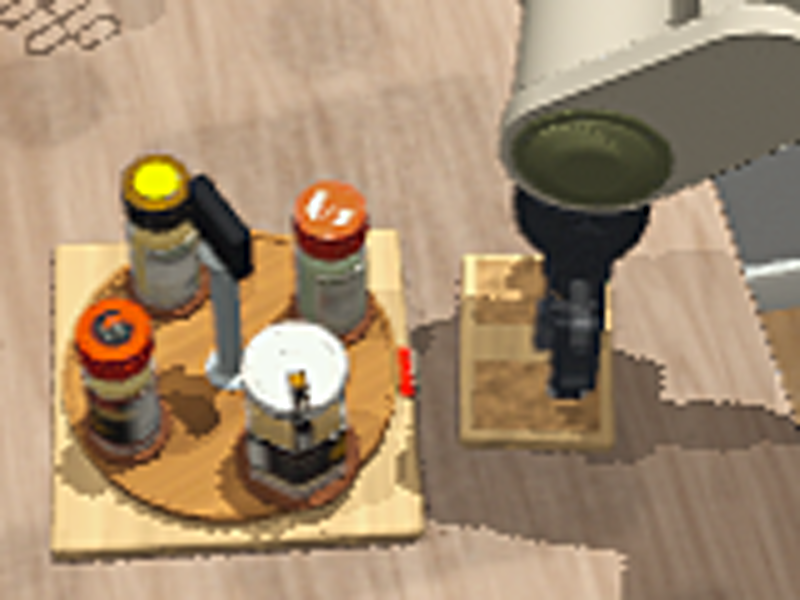

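The scene crop shows the gripper straddling the fin, with its fingers at about (575,340) and the tray undisturbed. Close.

{"name": "carry_out", "arguments": {"targets": [[[1,0,0,0,0,0,0],[1,0,0,0,0,0,0],[1,0,0,0,0,0,0],[1,0,0,0,0,0,0],[1,0,0,0,0,0,0],[1,0,0,0,0,0,0],[1,0,0,0,0,0,0],[1,0,0,0,0,0,0],[1,0,0,0,0,0,0],[1,0,0,0,0,0,0]]], "squeeze": 40}}

```text
time_s: 3.57
position: [0.4792, -0.0408, 0.0455]
tool_rot: [[0.973, 0.0, 0.23], [-0.23, -0.0, 0.973], [0.0, -1.0, -0.0]]
ft_force: [-1.4, -0.1, 4.1]
grip_width: 0.0116
```

{"name": "carry_out", "arguments": {"targets": [[[1,4,1,0,0,0,0.8],[1,8,2.5,0,0,0,1.8],[1,12,4,0,0,0,2.8],[1,16,6,0,0,0,3.8],[1,20,7,0,0,0,4.6],[1,23,8,0,0,0,5.4],[1,23,8,0,0,0,5.4],[1,23,8,0,0,0,5.4],[1,23,8,0,0,0,5.4]]]}}

```text
time_s: 4.32
position: [0.5023, -0.0327, 0.0455]
tool_rot: [[0.991, 0.0, 0.137], [-0.137, -0.0, 0.991], [0.0, -1.0, -0.0]]
ft_force: [-1.0, -0.1, 4.6]
grip_width: 0.0111
```

Run:
```python
from h import *
S=get_image("scene");T=get_image("top")
crop(S,240,145,160,120,5,"pics/s3.png");crop(T,275,120,110,135,4.4,"pics/t3.png");print(env.observe()['position'],env.observe()['ft_force'])
```

```text
[ 0.50229853 -0.03270118  0.04546503] [-0.69485229  0.94364317  5.09536077]
```

View pics/s3.png

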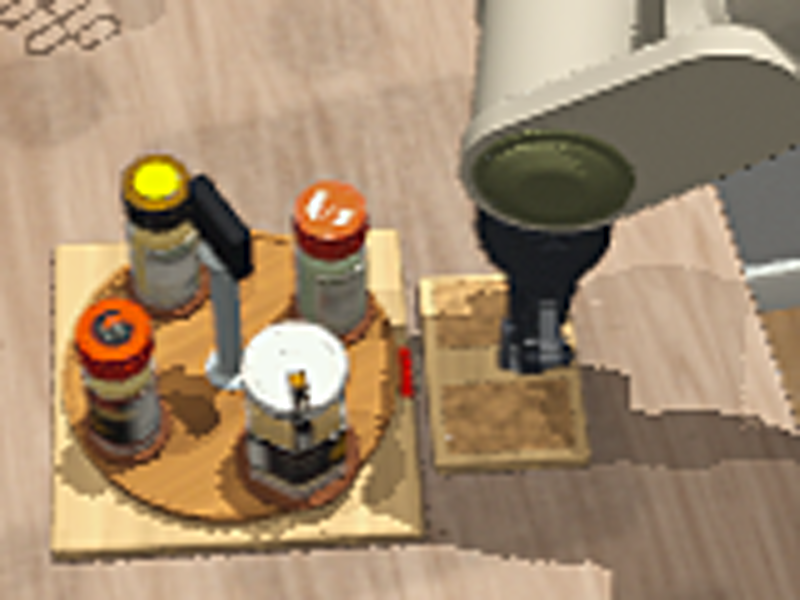

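View pics/t3.png

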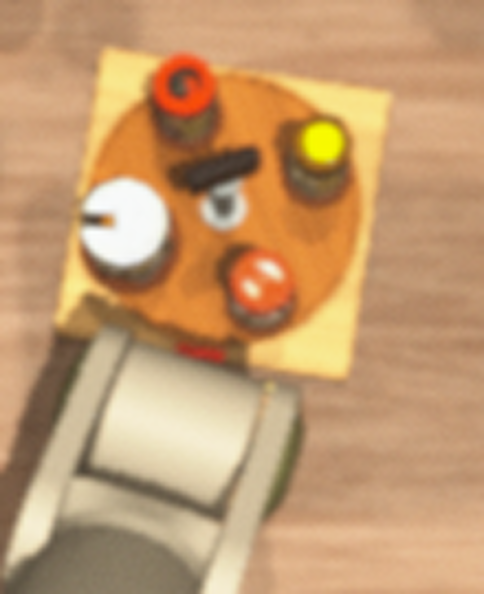

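The scene crop shows the tray edge running (420,280)-(435,465) parallel to the stand edge, with a gap of about 9 mm. Advance slowly and watch the force.

{"name": "carry_out", "arguments": {"targets": [[[1,2,-0.3,0,0,0,0],[1,4,-0.6,0,0,0,0],[1,5.5,-0.8,0,0,0,0],[1,7,-1,0,0,0,0],[1,8,-1.1,0,0,0,0],[1,8,-1.1,0,0,0,0],[1,8,-1.1,0,0,0,0]]]}}

```text
time_s: 5.0
position: [0.5091, -0.0335, 0.0455]
tool_rot: [[0.991, -0.002, 0.137], [-0.137, 0.001, 0.991], [-0.002, -1.0, 0.0]]
ft_force: [-7.0, 1.4, 9.7]
grip_width: 0.0113
```

{"name": "carry_out", "arguments": {"targets": [[[1,1,-0.1,0,0,0,0],[1,1,-0.1,0,0,0,0],[1,1,-0.1,0,0,0,0]]]}}

```text
time_s: 5.25
position: [0.51, -0.0336, 0.0455]
tool_rot: [[0.991, -0.003, 0.137], [-0.137, 0.001, 0.991], [-0.003, -1.0, 0.0]]
ft_force: [-5.6, 1.4, 10.3]
grip_width: 0.0112
```

{"name": "carry_out", "arguments": {"targets": [[[1,1,-0.1,0,0,0,0],[1,1,-0.1,0,0,0,0],[1,1,-0.1,0,0,0,0]]]}}

```text
time_s: 5.5
position: [0.511, -0.0337, 0.0455]
tool_rot: [[0.991, -0.003, 0.137], [-0.137, 0.001, 0.991], [-0.003, -1.0, 0.0]]
ft_force: [-6.7, 1.5, 9.5]
grip_width: 0.0113
```

{"name": "carry_out", "arguments": {"targets": [[[1,1,-0.1,0,0,0,0],[1,1,-0.1,0,0,0,0],[1,1,-0.1,0,0,0,0]]]}}

```text
time_s: 5.75
position: [0.5113, -0.0337, 0.0455]
tool_rot: [[0.991, -0.004, 0.137], [-0.137, 0.001, 0.991], [-0.004, -1.0, 0.0]]
ft_force: [-10.6, 0.3, 12.3]
grip_width: 0.0114
```

Run:
```python
from h import *
S=get_image("scene")
crop(S,300,190,70,60,11,"pics/s4.png");o=env.observe();print(o['position'],o['ft_force'],o['wrist_torque'])
```

```text
[ 0.51132091 -0.0337459   0.04545351] [-10.02954275   0.28199795  13.37124826] [ 0.04739306  1.22379916 -0.02759673]
```

View pics/s4.png

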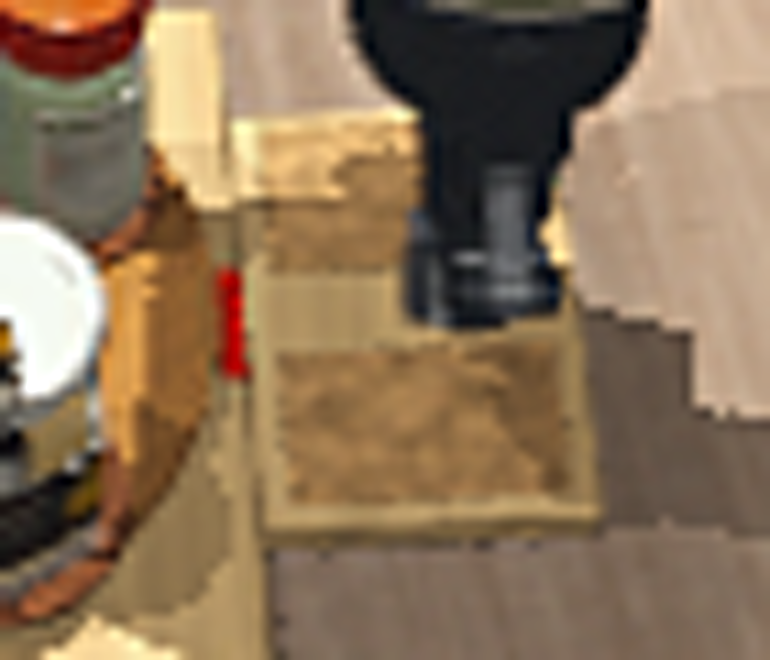

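{"name": "carry_out", "arguments": {"targets": [[[1,1,-0.1,0,0,0,0],[1,2,-0.3,0,0,0,0],[1,2,-0.3,0,0,0,0],[1,2,-0.3,0,0,0,0],[1,2,-0.3,0,0,0,0],[1,2,-0.3,0,0,0,0]]]}}

```text
time_s: 6.3
position: [0.5114, -0.0338, 0.0455]
tool_rot: [[0.991, -0.009, 0.137], [-0.137, 0.001, 0.991], [-0.009, -1.0, 0.0]]
ft_force: [-19.3, -0.8, 19.7]
grip_width: 0.0114
```

Run:
```python
from h import *
S=get_image("scene")
crop(S,300,190,70,60,11,"pics/s5.png");o=env.observe();print(o['position'],o['ft_force'],o['wrist_torque'])
```

```text
[ 0.51143657 -0.03376864  0.045464  ] [-19.60955731   0.14048629  19.42689107] [-6.60788996e-02  2.48462724e+00  2.34842945e-03]
```

View pics/s5.png

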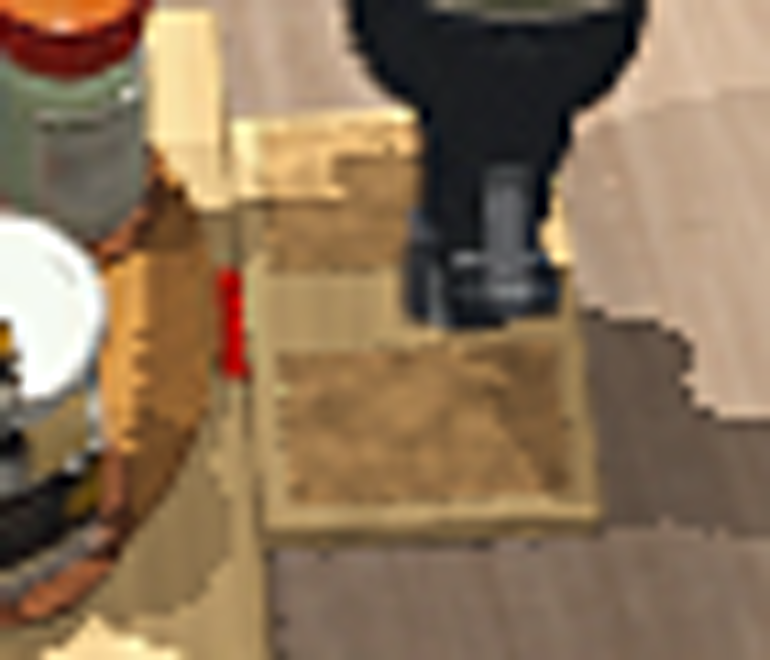

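Firm flush contact: 19 N, no further travel, and no visible gap. Unload most of the push, open, then lift.

{"name": "carry_out", "arguments": {"targets": [[[1,-1,0.1,0,0,0,0],[1,-2,0.3,0,0,0,0],[1,-2,0.3,0,0,0,0],[1,-2,0.3,0,0,0,0],[1,-2,0.3,0,0,0,0],[0,-2,0.3,0,0,0,0],[0,-2,0.3,0,0,0,0],[0,-2,0.3,0,0,0,0],[0,-2,0.3,0,0,0,0],[0,-2,0.3,0,0,0,0],[0,-2,0.3,0,0,0,0],[0,-2,0.3,0,0,0,0],[0,-2,0.3,0,0,0,0],[0,-2,0.3,0,0,0,0]]]}}

```text
time_s: 7.52
position: [0.5132, -0.0341, 0.0453]
tool_rot: [[0.991, 0.0, 0.137], [-0.137, 0.0, 0.991], [0.0, -1.0, 0.0]]
ft_force: [0.1, 0.2, 0.2]
grip_width: 0.0855
```

{"name": "carry_out", "arguments": {"targets": [[[0,0,0,40,0,0,0],[0,0,0,80,0,0,0],[0,0,0,120,0,0,-7],[0,-30,0,150,0,0,-14],[0,-60,0,180,0,0,-21],[0,-90,0,210,0,0,-28],[0,-120,0,220,0,0,-35],[0,-150,0,220,0,0,-42],[0,-150,0,220,0,0,-49],[0,-150,0,220,0,0,-56],[0,-150,0,220,0,0,-59.5],[0,-150,0,220,0,0,-59.5],[0,-150,0,220,0,0,-59.5]]]}}

```text
time_s: 8.6
position: [0.3631, -0.0341, 0.2653]
tool_rot: [[0.386, 0.0, 0.922], [-0.922, -0.0, 0.386], [0.0, -1.0, 0.0]]
ft_force: [-0.5, 0.1, -0.1]
grip_width: 0.0851
```

Run:
```python
from h import *
S=get_image("scene");T=get_image("top")
crop(S,240,165,140,100,5.6,"pics/s6.png");crop(T,275,120,110,135,4.4,"pics/t6.png");print(env.observe()['position'])
```

```text
[ 0.36316809 -0.03410433  0.26525661]
```

View pics/s6.png

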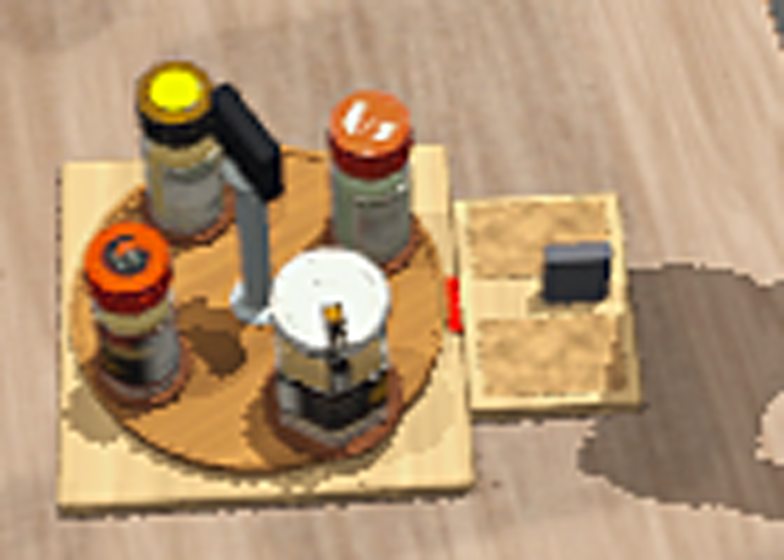

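View pics/t6.png

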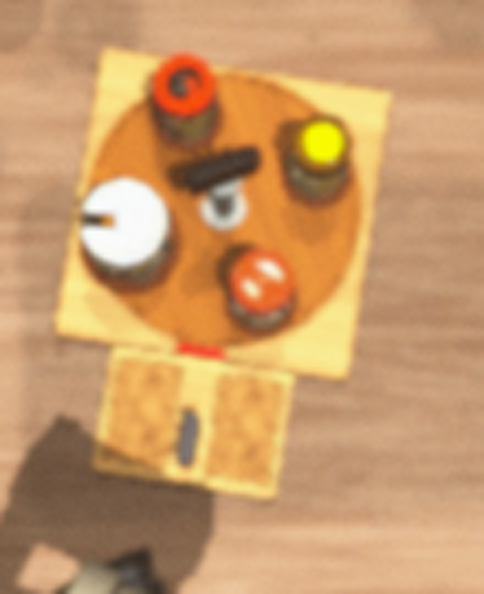

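The tray sits flush and square in both views. In the top crop the tray edge centre is about (203,358) and the mark is at (202,353). Now move over the knob.

{"name": "carry_out", "arguments": {"targets": [[[0,40,-2.6,0,0,0,0],[0,80,-5.3,0,0,0,0],[0,120,-8,0,0,0,0],[0,160,-10.5,0,0,0,0],[0,200,-13,0,0,0,0],[0,240,-16,0,0,0,0],[0,280,-18.5,0,0,0,0],[0,300,-20,0,0,0,0],[0,312,-20.5,0,0,0,0],[0,312,-20.5,0,0,0,0],[0,312,-20.5,0,0,0,0],[0,312,-20.5,-30,0,0,0],[0,312,-20.5,-45,0,0,0],[0,312,-20.5,-45,0,0,0],[0,312,-20.5,-45,0,0,0]]]}}

```text
time_s: 9.95
position: [0.6744, -0.0545, 0.2208]
tool_rot: [[0.385, -0.001, 0.923], [-0.923, 0.0, 0.385], [-0.0, -1.0, -0.001]]
ft_force: [-0.2, 0.1, 0.9]
grip_width: 0.0854
```

Run:
```python
from h import *
S=get_image("scene")
crop(S,230,120,150,115,5,"pics/s7.png");print(env.observe()['position'],env.observe()['q'])
```

```text
[ 0.67496743 -0.05467432  0.22186077] [-1.46226080e+01  3.61417929e+01  5.44274231e+01 -1.72173758e-03
  8.93397129e+01 -3.72393426e+01]
```

View pics/s7.png

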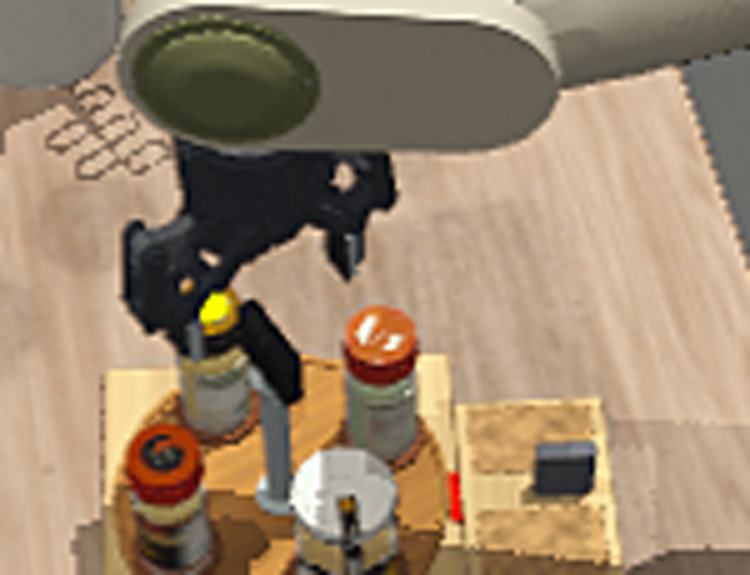

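Fingers at (160,270) and (345,230) straddle the knob top at (265,330), as seen in the scene crop. Descend and close.

{"name": "carry_out", "arguments": {"targets": [[[0,0,0,-15,0,0,0],[0,0,0,-30,0,0,0],[0,0,0,-43,0,0,0],[0,0,0,-43,0,0,0],[0,0,0,-43,0,0,0],[1,0,0,-43,0,0,0],[1,0,0,-43,0,0,0],[1,0,0,-43,0,0,0],[1,0,0,-43,0,0,0],[1,0,0,-43,0,0,0],[1,0,0,-43,0,0,0],[1,0,0,-43,0,0,0],[1,0,0,-43,0,0,0],[1,0,0,-43,0,0,0],[1,0,0,-43,0,0,0]]], "squeeze": 40}}

```text
time_s: 11.25
position: [0.6748, -0.0548, 0.1776]
tool_rot: [[0.384, -0.001, 0.923], [-0.923, -0.0, 0.384], [-0.0, -1.0, -0.001]]
ft_force: [-5.0, -2.4, 3.6]
grip_width: 0.0134
```

Run:
```python
from h import *
S=get_image("scene")
crop(S,230,120,150,115,5,"pics/s8.png");o=env.observe();print(o['position'],o['ft_force'],o['wrist_torque'],o['grip_width'])
```

```text
[ 0.674758   -0.05482754  0.17762913] [-4.84298148 -0.93031202  2.86899266] [-0.17684068  0.7156945   0.00634716] 0.013382390034115257
```

View pics/s8.png

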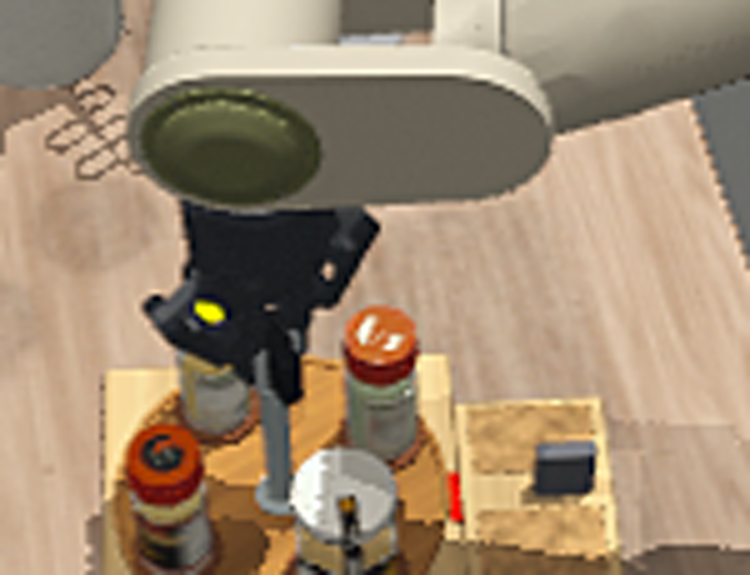

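The knob is gripped (13.4 mm opening, 5 N side load). Turn clockwise in stages.

{"name": "carry_out", "arguments": {"targets": [[[1,0,0,0,0,0,-2],[1,0,0,0,0,0,-5],[1,0,0,0,0,0,-9],[1,0,0,0,0,0,-13],[1,0,0,0,0,0,-17],[1,0,0,0,0,0,-21],[1,0,0,0,0,0,-25],[1,0,0,0,0,0,-29],[1,0,0,0,0,0,-33],[1,0,0,0,0,0,-37],[1,0,0,0,0,0,-41],[1,0,0,0,0,0,-45],[1,0,0,0,0,0,-49],[1,0,0,0,0,0,-53],[1,0,0,0,0,0,-57],[1,0,0,0,0,0,-60],[1,0,0,0,0,0,-60],[1,0,0,0,0,0,-60]]]}}

```text
time_s: 12.8
position: [0.6742, -0.0547, 0.1776]
tool_rot: [[-0.608, -0.002, 0.794], [-0.794, -0.0, -0.608], [0.002, -1.0, -0.002]]
ft_force: [-9.4, -0.4, 4.3]
grip_width: 0.0136
```

{"name": "carry_out", "arguments": {"targets": [[[1,-0.3,0,0,0,0,-2],[1,-0.5,0,0,0,0,-5],[1,-0.5,0,0,0,0,-9],[1,-0.5,0,0,0,0,-13],[1,-0.5,0,0,0,0,-17],[1,-0.5,0,0,0,0,-21],[1,-0.5,0,0,0,0,-25],[1,-0.5,0,0,0,0,-29],[1,-0.5,0,0,0,0,-33],[1,-0.5,0,0,0,0,-37],[1,-0.5,0,0,0,0,-41],[1,-0.5,0,0,0,0,-45],[1,-0.5,0,0,0,0,-49],[1,-0.5,0,0,0,0,-53],[1,-0.5,0,0,0,0,-57],[1,-0.5,0,0,0,0,-60],[1,-0.5,0,0,0,0,-60],[1,-0.5,0,0,0,0,-60],[1,-0.5,0,0,0,0,-60]]]}}

```text
time_s: 14.38
position: [0.674, -0.0543, 0.1776]
tool_rot: [[-0.992, -0.002, -0.129], [0.129, 0.001, -0.992], [0.002, -1.0, -0.0]]
ft_force: [-6.5, 0.7, 3.9]
grip_width: 0.0136
```

Run:
```python
from h import *
S=get_image("scene");T=get_image("top")
crop(S,230,120,150,115,5,"pics/s9.png");crop(T,275,120,110,135,4.4,"pics/t9.png");o=env.observe();print(o['position'],o['ft_force'],o['wrist_torque'],o['grip_width'],o['q'])
```

```text
[ 0.67400776 -0.05425794  0.17760843] [-7.26008917  0.94919616  3.7291965 ] [ 0.1562123   0.89946008 -0.02759994] 0.013516829541785721 [-1.46123035e+01  3.77938425e+01  5.85990449e+01  8.27091284e-03
  8.37048643e+01  8.27754762e+01]
```

View pics/s9.png

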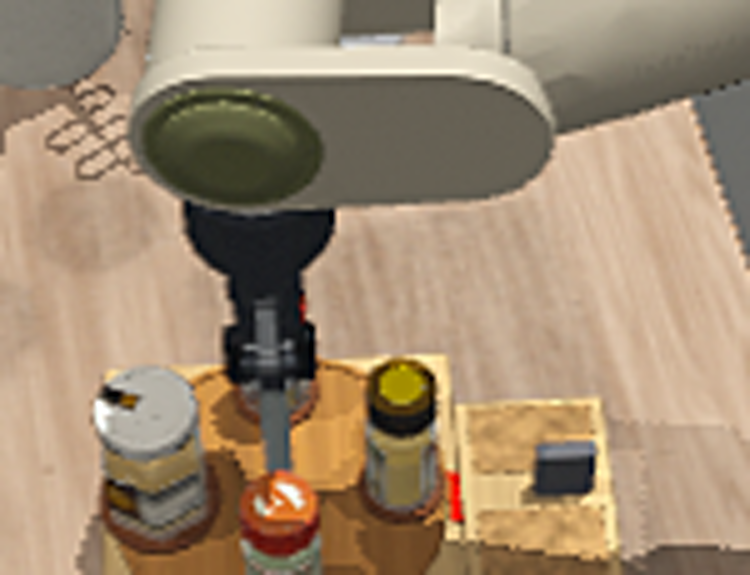

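View pics/t9.png

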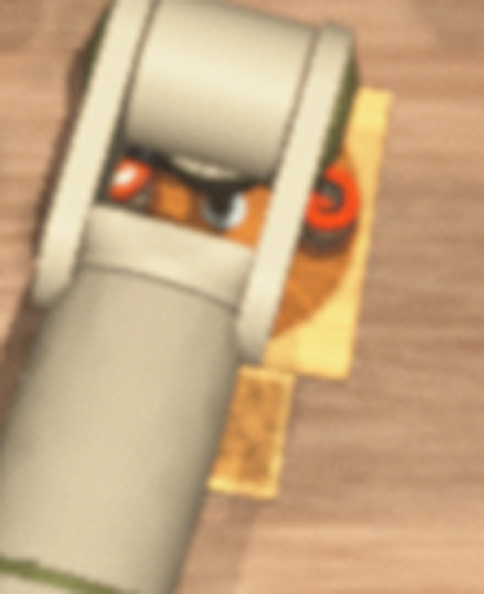

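The yellow dot is now at scene crop (403,385), near the front. Measure it.

Run:
```python
from h import *
S=get_image("scene")
h=cv2.cvtColor(S["img"],cv2.COLOR_RGB2HSV); m=cv2.inRange(h,(24,200,120),(34,255,255))[180:210,295:325]
n,l,st,ce=cv2.connectedComponentsWithStats(m); print(st[1:],ce[1:]+[295,180])
u,v=(403.5/5-.5+230,385.5/5-.5+120)
k=1+st[1:,4].argmax()
for c in((u,v),ce[k]+[295,180]):
  p=plane(S,*c,.135); 
  for C in((.6748,-.0555),(.674,-.0545)):
    d=p[:2]-C; a=np.radians(-7.9); x=np.array([np.cos(a),np.sin(a)]);print(p,"stand xy",d@x,d@[-x[1],x[0]],np.degrees(np.arctan2(d[1],d[0])))
# red mark direct
r=cv2.inRange(h,(0,200,120),(6,255,255))[210:228,317:325]; ys,xs=np.nonzero(r); print(plane(S,xs.mean()+317,ys.mean()+210,.0075),len(xs))
```

```text
[[11 13  9  8 51]] [[309.78431373 196.43137255]]
[ 0.60506876 -0.04529052  0.135     ] stand xy -0.07047269451910801 0.0005284118345571833 171.67039814063543
[ 0.60506876 -0.04529052  0.135     ] stand xy -0.06954284240248029 -0.00035214199185142097 172.39012442953597
[ 0.60606874 -0.04605634  0.135     ] stand xy -0.06937694834978947 -9.269822813366502e-05 172.17655589076807
[ 0.60606874 -0.04605634  0.135     ] stand xy -0.06844709623316177 -0.0009732520545422693 172.91463612864527
[ 0.57394636 -0.04456953  0.0075    ] 19
```

The jar's sideways error is about 0 ± 1 mm. Hold for half a second, check once more, then hand in.

{"name": "carry_out", "arguments": {"targets": [[[1,0,0,0,0,0,0],[1,0,0,0,0,0,0],[1,0,0,0,0,0,0],[1,0,0,0,0,0,0],[1,0,0,0,0,0,0],[1,0,0,0,0,0,0]]]}}

```text
time_s: 15.03
position: [0.674, -0.0542, 0.1776]
tool_rot: [[-0.992, -0.002, -0.129], [0.129, 0.001, -0.992], [0.002, -1.0, -0.0]]
ft_force: [-7.4, 0.4, 4.6]
grip_width: 0.0133
```

Run:
```python
from h import *
S=get_image("scene"); crop(S,180,90,240,290,2,"pics/s10.png")
crop(S,300,190,70,60,11,"pics/s11.png")
```

```text
(no output)
```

View pics/s11.png

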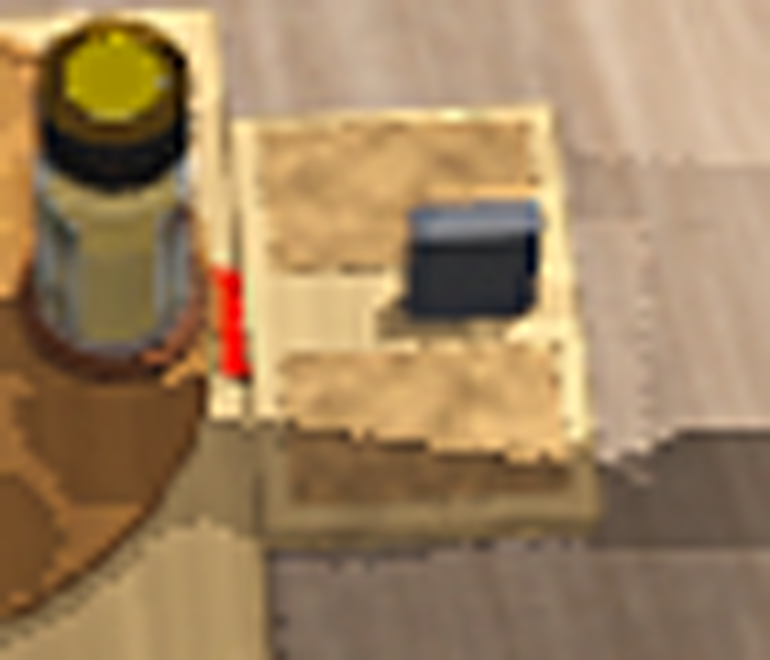

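View pics/s10.png

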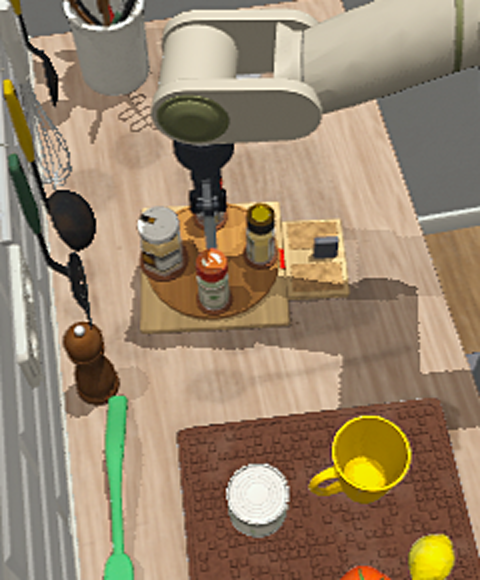

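```bash
python3 -c "
from rig import env
print(env.close_job())"
```

```text
the job is handed in; nothing more can be done
None
```

The job is handed in at about 15 s of the 64 s allowed. `close_job` gives no verdict, so the checks below are my own.

**Tray:** I gripped it by the fin, squared it to the stand and slid it until it made firm contact, about 19 N with no further travel. After release, the top view showed a gap of 1 mm or less at both ends and the tray within a few millimetres of the mark. My last close-up from the scene camera shows a 1 px line (roughly 3 mm) between tray and stand. That is too coarse to confirm flushness on its own and sits slightly less well with the top view.

**Carousel:** I turned the knob about 120° clockwise. The yellow dot measured 70 mm from the axis and within about 1 mm sideways of the front.

**Finish:** The gripper still holds the knob with a 40 N squeeze and about 13.4 mm opening. There is a steady side load of about 7 N from a slight off-centre grip, and the arm was at rest.

**Bystanders:** In the last picture the mug and tin look unmoved. The glass was outside that crop, so I did not recheck it, but the arm never went near it.

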